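Rock-test heater blocks with a straightedge and seat the proud one

TASK

One of the three tube blocks in the dry-bath heater is not fully down: lower the straightedge lengthwise across the middle of all three blocks and both end rims until it just touches (not dropped, and no block pushed yet), let go, and press first its left end and then its right end (the robot's left and right) down onto the rim, each steadily for a moment, to feel how it rocks. Then press the block that stands proud fully home by pushing down on the straightedge over it, and press the left end and then the right end steadily once more to show that the straightedge lies level and rocks no longer. Hold each end down with a fingertip force of about 6 to 10 N, never press hard, leave the straightedge lying across the heater, and do not disturb the other things on the bench.

Things in the scene. Friction and masses are not known exactly. Their poses are not given: they have to be found in the camera images.
- mat: fixed thin black rubber mat, 240 x 360 x 3 mm; origin under its centre; x to the back, y left, z up. A fixed dry-bath heater, a white housing 210 x 330 mm with its grey panel towards -x, stands centred and square on it on feet of unknown height. Its flat aluminium end rims, 105 to 161 mm left and right of the middle (+y, -y), are therefore 92 to 108 mm above the bench: feel for them
- heater_mid (a point): the middle of the heater in plan, on the mat's upper side, axes as the mat's. Three like aluminium tube blocks, each 88 mm (x) by 64 mm (y), stand in a row in the heater, centres at y = -68, 0, 68 mm. Two have tops 0.5 mm below the rims; one, never known which, is 3 to 4.5 mm above the rims. It is stiff: about 9 N down makes it slide; it stays where left and stops when seated
- edge_grip (a point): centre of the black grip block of the straightedge, a plain aluminium bar 300 mm long, 22 mm wide and 10 mm thick, about 0.13 kg (varies). The grip block, 60 mm long, 22 mm wide, 25 mm high, stands on the middle of the bar. This point is 22.5 mm above the bar's underside, 12.5 mm below the grip's top; x lies along the bar, z up
- edge_end_a (a point): point on the straightedge's underside, 148 mm from its middle along +x (2 mm short of the end); the bar's upper side is 10 mm above it
- edge_end_b (a point): point on the straightedge's underside, 148 mm from its middle along -x (2 mm short of the end); the bar's upper side is 10 mm above it
- edge: the straightedge itself; origin at the middle of its underside, x along the bar, z up. A press of 5 to 10 N on an end is plenty; over 25 N on it with the fingertips is too hard
- tube_rack: bystander: white rack of test tubes, about 78 x 188 x 110 mm, loose on the bench; origin under its centre
- reagent: bystander: amber glass jar, 60 mm wide, 110 mm high; origin under its centre
- mug: bystander: white mug, 80 mm wide, 85 mm high; origin under its centre

How it is judged (in metres and radians):
On the way, in this order (a step that is already met when the one before it is completed fails the run):
1. the straightedge lies across the blocks, let go and at rest (x of edge_grip in the frame of mat between -0.02 and 0.02 m and y of edge_grip in the frame of mat between -0.018 and 0.018 m and angle between the x axis of edge and the y axis of mat, either way round below 0.15 rad and height (world z) of edge_grip between 0.108 and 0.142 m and angle between edge's own z axis and vertical below 0.2 rad and linear speed of edge below 0.02 m/s and angular speed of edge below 0.1 rad/s and contact force between the fingers and edge below 0.1 N), for 0.2 s.
2. its left end is held down with 3 to 15 N and is the lower end (it rocks to the left) (x of edge_grip in the frame of mat between -0.02 and 0.02 m and y of edge_grip in the frame of mat between -0.018 and 0.018 m and angle between the x axis of edge and the y axis of mat, either way round below 0.15 rad and contact force between the fingers and edge between 3 and 15 N and y of the grasp point in the frame of mat above 0.105 m and ((y of edge_end_a in the frame of mat above 0.105 m and angle between edge's own x axis and vertical above 1.5808 rad) or (y of edge_end_b in the frame of mat above 0.105 m and angle between edge's own x axis and vertical below 1.5608 rad))), for 0.2 s.
3. its right end is held down with 3 to 15 N and is now the lower end (it rocks to the right) (x of edge_grip in the frame of mat between -0.02 and 0.02 m and y of edge_grip in the frame of mat between -0.018 and 0.018 m and angle between the x axis of edge and the y axis of mat, either way round below 0.15 rad and contact force between the fingers and edge between 3 and 15 N and y of the grasp point in the frame of mat below -0.105 m and ((y of edge_end_a in the frame of mat below -0.105 m and angle between edge's own x axis and vertical above 1.5808 rad) or (y of edge_end_b in the frame of mat below -0.105 m and angle between edge's own x axis and vertical below 1.5608 rad))), for 0.2 s.
4. the proud block is pressed home; the left end is held down again with 3 to 15 N and the straightedge stays level (x of edge_grip in the frame of mat between -0.02 and 0.02 m and y of edge_grip in the frame of mat between -0.018 and 0.018 m and angle between the x axis of edge and the y axis of mat, either way round below 0.15 rad and angle between edge's own z axis and vertical below 0.02 rad and angle between edge's own x axis and vertical between 1.5628 and 1.5788 rad and contact force between the fingers and edge between 3 and 15 N and y of the grasp point in the frame of mat above 0.105 m), for 0.2 s.
5. the right end is held down again with 3 to 15 N and the straightedge stays level (x of edge_grip in the frame of mat between -0.02 and 0.02 m and y of edge_grip in the frame of mat between -0.018 and 0.018 m and angle between the x axis of edge and the y axis of mat, either way round below 0.15 rad and angle between edge's own z axis and vertical below 0.02 rad and angle between edge's own x axis and vertical between 1.5628 and 1.5788 rad and contact force between the fingers and edge between 3 and 15 N and y of the grasp point in the frame of mat below -0.105 m), for 0.2 s.
At the end, for the whole second after the job is handed in: the straightedge lies at rest and released on the heater, its middle within 20 mm (across) and 18 mm (along) of the middle of the face, along the row of blocks within 0.15 rad, and level along its length within 0.008 rad; the proud block is seated, so that pressing either end no longer tips it (all of step 1 and angle between edge's own z axis and vertical below 0.02 rad and angle between edge's own x axis and vertical between 1.5628 and 1.5788 rad); the robot touches nothing.
It fails at once if the straightedge is pressed by the fingertips with more than 30 N (while not gripped) (contact force between the fingers and edge above 30 N and (x of the grasp point in the frame of edge above 0.055 m or x of the grasp point in the frame of edge below -0.055 m or z of the grasp point in the frame of edge above 0.045 m)).
It fails at once if the straightedge is dropped onto the heater (falls free and level faster than 0.3 m/s) (contact force between the fingers and edge below 0.1 N and angle between edge's own z axis and vertical below 0.02 rad and linear speed of edge above 0.3 m/s and height (world z) of edge_grip above 0.1 m).
It fails at once if the rack of test tubes is moved more than 20 mm or tipped (distance of tube_rack from where it was at the start of the episode above 0.02 m or angle between tube_rack's own z axis and vertical above 0.3 rad).
It fails at once if the amber jar is moved more than 20 mm or tipped (distance of reagent from where it was at the start of the episode above 0.02 m or angle between reagent's own z axis and vertical above 0.3 rad).
It fails at once if the mug is moved more than 20 mm or tipped (distance of mug from where it was at the start of the episode above 0.02 m or angle between mug's own z axis and vertical above 0.3 rad).
It also fails if it takes over 72 s, if anything falls off the work surface, if the arm or the gripper's body presses on something with over 40 N, if the wrist force passes 120 N, or if a joint passes its speed limit or range.

ROBOT

A 7-joint arm with a two-finger parallel gripper is mounted at the origin on the work surface. World frame = base frame: x ahead of the robot, y to its left, z up, the work surface at z = 0. Lengths are in m, angles in degrees, forces in N, time in s.
With the tool pointing down it reaches from about 0.425 to 0.875 m from the base axis. Payload 4.7 kg.
Tool frame: the origin (TCP) lies at the very end of the fingers, on their centre line; the grasp point (between the pads) lies 19 mm behind it (env.grasp_offset is the distance from the TCP to the grasp point, in m); z points along the fingers, y is the line along which they close (so a half turn about z gives the same grasp; the last joint's range is limited). The gripper opens to 87 mm and grips with 3 to 60 N. Pads are 19 mm wide; open, the fingers measure 117 mm over their backs; the gripper's body (75 mm by 190 mm) begins 51 mm behind the grasp point.
Start: joints at [64.463, 18.392, -4.016, 83.108, 1.295, 78.541, -3.26], TCP at [0.288, -0.583, 0.223] pointing down, gripper open.
Joint ranges: [-163.93, 163.93], [-17.29, 119.83], [-79.2, 71.16], [3.27, 140.29], [-89.18, 269.18], [5.43, 117.66], [-154.24, 154.24]. Speed limits (degrees/s): [147.25, 147.25, 180, 180, 180, 180, 180].

INTERFACE

Orientations are given as [roll, pitch, yaw] about the fixed x, y, z axes, in that order (R = Rz(yaw) Ry(pitch) Rx(roll)).
In Python, from cell import env gives the robot as it stands. The module is installed in compiled form; this text tells all that it offers.
- The arm moves only by the tool drive_tool, never from a script. Its argument "moves" is one flat list of numbers, 5 for each row, row after row: the shift along the tool's x, y, z in units of 40 mm (1.0 is 40 mm), then the turn about the tool's z in units of 10 degrees (1.0 is 10 degrees), then the finger opening in mm, from 0 to 87. A call has 1 to 5 rows; each row is the pose to reach, as a shift and turn from the pose commanded when the call began, along the tool's axes at that moment; what a row does not reach only later rows make up. A row lasts 1/8 s, in which the tool goes at most 62.5 mm and 10.7 degrees, less where a joint would pass 70% of its speed; a pose out of reach is approached as far as the arm can. A call with a gripper value outside its range is refused whole. The fingers move at their own pace and stop on an object; "squeeze" is the grip in N (left out, the last holds). Time passes only in rows, so rows that repeat a pose let the fingers close. It gives the time, the measured TCP pose, the force, the opening and the grip force at its end, in the units of the state.
- env.get_obs(): the state, without advancing time (a new reading comes with each control period).
- env.read_camera(name): name is "scene" or "top" or "wrist"; returns (picture, depth): 400x640x3 uint8, red, green, blue; 400x640 float32, m along the optical axis (not along the pixel's ray), 0 where there is no reading.
- env.camera_model(name): a dict with "K" (3x3 intrinsics, pixels), "k1" (the pictures are not rectified: a ray, as slopes to the right and down, at radius r is drawn at 1 + k1 r^2 times it, then the intrinsics apply), "rvec" (rotation vector, rad) and "tvec" (3), from world to camera coordinates, as OpenCV has them; the wrist camera has in their place "tool_from_camera" (4x4, takes a point from camera to tool coordinates, whose origin is the TCP and whose axes are the flange's). Camera axes: x right, y down, z forward; pixel columns grow to the right and rows downward; lengths in m; the calibration is good to about 2 mm. A picture is of the moment at which its call begins: read the wrist's pose just before it. camera_model takes no time and is no camera call.
- env.sign_off(): hands the job in; it is judged then, once.
The state is a dict: "time_s": time; "qpos": joint angles; "joint_velocities": joint speeds; "effort": joint torques, N m; "tool_pos": TCP position; "tool_rot": TCP orientation; "force": force on the tool from outside, world axes, zero at the start; "wrist_torque": the same for the moment, N m; "grip_width": finger opening in m; "grasp_force": force on a finger pad.
Only numpy, scipy, OpenCV 4.12 (cv2) and the standard library are available. Lean on these libraries where they do the work, as an engineer would, in place of code of your own. Each camera call takes 0.05 s, during which the arm holds its last target. There are 200 camera calls.

## Working session

There is one attempt and no reset: what is moved stays moved. The work goes in short steps, Python scripts to look and compute and a tool call to move; the robot and the scene stay as the last step left them, time stands still between calls to the robot, and variables do not carry over. Pictures are saved under pics/ and viewed, at most 10 in all, crops included, and the job is handed in when it is done.

Besides the shell and the picture viewer there is one more tool, called after ">>>" in YAML: its name, and indented under it one key for each argument. drive_tool: Moves the arm, as the interface text tells. Its arguments: {"type":"object","properties":{"moves":{"type":"array","items":{"type":"number"}},"squeeze":{"type":"number"}},"required":["moves"]}

```bash
mkdir -p pics
cat > h.py <<'E'
import numpy as np, cv2
from cell import env
from scipy.spatial.transform import Rotation as R
def cloud(name):
    o=env.get_obs(); im,d=env.read_camera(name); m=env.camera_model(name)
    h,w=d.shape; u,v=np.meshgrid(np.arange(w),np.arange(h))
    p=np.stack([u,v],-1).reshape(-1,1,2).astype(np.float64)
    n=cv2.undistortPoints(p,np.array(m['K'],float),np.array([m['k1'],0,0,0],float)).reshape(h,w,2)
    P=np.dstack([n[...,0]*d,n[...,1]*d,d]).reshape(-1,3)
    if 'rvec' in m:
        Rm=cv2.Rodrigues(np.array(m['rvec'],float))[0]; W=(P-np.array(m['tvec']).ravel())@Rm
    else:
        T=np.array(m['tool_from_camera']); Q=P@T[:3,:3].T+T[:3,3]
        W=Q@R.from_euler('xyz',o['tool_rot'],degrees=True).as_matrix().T+np.array(o['tool_pos'])
    W=W.reshape(h,w,3); W[d==0]=np.nan
    return im,W
def save(im,f): cv2.imwrite(f,im[...,::-1])
E
python3 - <<'E'
from h import *
a,_=cloud('scene');b,W=cloud('top')
np.save('W.npy',W);np.save('im.npy',b)
save(a,'pics/s.png');save(b,'pics/t.png')
print(env.get_obs())
E
```

```text
{'time_s': 0.1, 'qpos': array([64.46174933, 18.4381258 , -4.0163174 , 83.16651066,  1.29430711,
       78.54171914, -3.25966836]), 'joint_velocities': array([-0.02181385, -0.07168593,  0.00236443, -0.22841499, -0.07106638,
       -0.02813247,  0.04342916]), 'effort': array([-3.04339537e-04, -4.92572987e+01, -4.05975413e-01, -3.13398635e+01,
       -6.43715705e-02,  3.95003858e-02,  1.04766518e-04]), 'tool_pos': array([ 0.28821433, -0.58205991,  0.22154572]), 'tool_rot': array([-1.79898841e+02,  4.46350318e-03,  2.63487575e+01]), 'force': array([-0.43386337, -0.16756999,  0.2194846 ]), 'wrist_torque': array([-0.04641673,  0.07234603,  0.0537781 ]), 'grasp_force': 0.0, 'grip_width': 0.08697985887187941}
```

View pics/s.png

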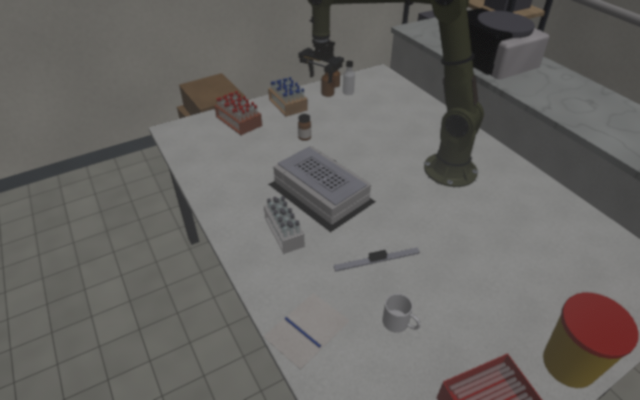

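View pics/t.png

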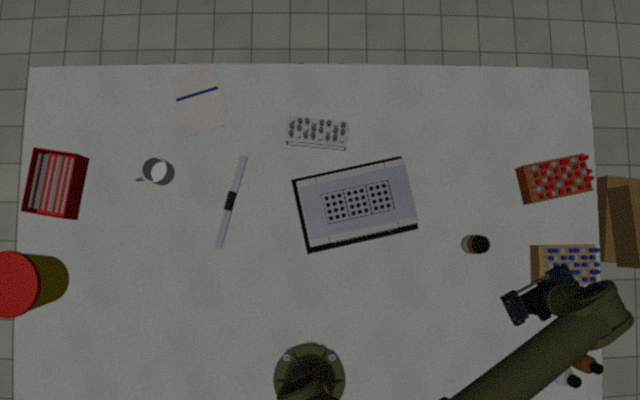

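The scene camera shows the heater on its mat near (320,185) and the straightedge near (378,256). In the top view the heater is centred near (355,203), the straightedge runs from (243,157) to (220,247) with its black grip at (231,201), and the rack is at (318,131), the jar at (476,244) and the mug at (157,171). Next I measure the straightedge and the mat.

Run:
```python
from h import *
W=np.load('W.npy');im=np.load('im.npy')
g=im.max(2).astype(int)
print(env.camera_model('top'))
# grip: dark, above table
def blob(mask,box):
    x0,y0,x1,y1=box; m=np.zeros_like(mask); m[y0:y1,x0:x1]=mask[y0:y1,x0:x1]; return m
m=blob(g<60,(210,180,250,225)); P=W[m]
print('grip',m.sum(),np.nanmedian(P,0),np.nanmin(P,0),np.nanmax(P,0))
m=blob((W[...,2]>0.005),(205,145,260,260)); P=W[m];P=P[~np.isnan(P).any(1)]
c=P[:,:2];mu=c.mean(0);u,s,v=np.linalg.svd(c-mu,full_matrices=False);t=(c-mu)@v.T
print('bar',m.sum(),mu,v[0],np.degrees(np.arctan2(v[0,1],v[0,0])),t.min(0),t.max(0),(mu+v[0]*(t[:,0].min()+t[:,0].max())/2),np.median(P[:,2]))
# heater by height
m=blob((W[...,2]>0.075),(280,150,430,260)).astype(np.uint8)
P=W[m>0][:,:2].astype(np.float32); print('heater top',m.sum(),cv2.minAreaRect(P),np.nanpercentile(W[m>0][:,2],[5,25,50,75,95,99]))
# mat dark+low
m=blob((g<45),(280,145,430,265)).astype(np.uint8)
mm=cv2.connectedComponents(m)[1]
P=W[(m>0)&(W[...,2]<0.02)][:,:2].astype(np.float32);print('mat',len(P),cv2.minAreaRect(P))
for n,b in dict(rack=(280,110,355,155),jar=(455,228,495,258),mug=(130,150,180,190)).items():
    mk=blob(W[...,2]>0.02,b);P=W[mk];print(n,P.min(0),P.max(0))
```

```text
{'K': array([[474.4932145 ,   0.        , 323.38672561],
       [  0.        , 474.4932145 , 193.47905522],
       [  0.        ,   0.        ,   1.        ]]), 'k1': -0.09487275497759222, 'rvec': array([ 2.18001555, -2.17810383,  0.12465794]), 'tvec': array([-0.04411781,  0.57224098,  1.44252554])}
grip 143 [0.54862475 0.24457398 0.03313321] [0.52009111 0.23094479 0.00510844] [0.57907517 0.26311402 0.04258288]
bar 852 [0.55413897 0.24669191] [-0.98438757  0.1760145 ] 169.8622986557061 [-0.18680905 -0.11438701] [0.19108127 0.10655899] [0.55203621 0.2470679 ] 0.00926922259582145
heater top 7357 ((0.5342063903808594, -0.14470775425434113), (0.21670982241630554, 0.33100172877311707), 12.545217514038086) [0.08696474 0.09237337 0.09556405 0.09818626 0.10155726 0.10379307]
mat 804 ((0.5421945452690125, -0.14186611771583557), (0.23605693876743317, 0.35488855838775635), 12.629539489746094)
rack [ 0.71370885 -0.11887861  0.02298239] [0.80876062 0.07368622 0.12159633]
jar [ 0.38718445 -0.53316472  0.02045949] [ 0.44289553 -0.47538161  0.11577849]
mug [0.6004995  0.42827962 0.02004204] [0.68033366 0.53788719 0.09115298]
```

>>> drive_tool:
  moves: [5.4, -5.6, 0, -5, 87, 5.4, -5.6, 0, -5, 87, 5.4, -5.6, 0, -5, 87, 5.4, -5.6, 0, -5, 87, 5.4, -5.6, 0, -5, 87]

```text
time_s: 0.72
tool_pos: [0.3828, -0.2837, 0.2223]
tool_rot: [-180.0, 0.0, 76.6]
force: [1.2, -0.2, -0.7]
grip_width: 0.087
grasp_force: 0.0
```

>>> drive_tool:
  moves: [7.4, 0.5, 0, -5, 87, 7.4, 0.5, 0, -5, 87, 7.4, 0.5, 0, -5, 87, 7.4, 0.5, 0, -5, 87, 7.4, 0.5, 0, -5, 87]

```text
time_s: 1.35
tool_pos: [0.472, -0.0001, 0.2225]
tool_rot: [180.0, 0.0, 126.7]
force: [0.1, -0.2, -0.7]
grip_width: 0.0871
grasp_force: 0.0
```

>>> drive_tool:
  moves: [3.8, 5.2, 0, -4.1, 87, 3.8, 5.2, 0, -4.1, 87, 3.8, 5.2, 0, -4.1, 87, 3.8, 5.2, 0, -4.1, 87, 3.8, 5.2, 0, -4.1, 87]

```text
time_s: 1.98
tool_pos: [0.5479, 0.2483, 0.2213]
tool_rot: [179.8, -0.2, 167.8]
force: [-0.7, -0.9, 0.3]
grip_width: 0.0869
grasp_force: 0.0
```

Run:
```python
from h import *
o=env.get_obs();print(o['time_s'],o['tool_pos'],o['tool_rot'],o['qpos'])
im,W=cloud('wrist');save(im,'pics/w1.png');np.save('W.npy',W);np.save('im.npy',im)
print(env.camera_model('wrist'))
g=im.max(2)
ok=~np.isnan(W).any(2)
m=ok&(W[...,2]>0.025)&(W[...,2]<0.05)&(abs(W[...,0]-.549)<.06)&(abs(W[...,1]-.246)<.05)
P=W[m];print('grip',m.sum(),cv2.minAreaRect(P[:,:2].astype(np.float32)),np.median(P,0))
m=ok&(W[...,2]>0.006)&(W[...,2]<0.014)&(abs(W[...,0]-.549)<.16)&(abs(W[...,1]-.246)<.07)
P=W[m];print('bar',m.sum(),cv2.minAreaRect(P[:,:2].astype(np.float32)),np.median(P,0),cv2.fitLine(P[:,:2].astype(np.float32),cv2.DIST_HUBER,0,.001,.001).ravel())
```

```text
1.975 [0.54792585 0.2482861  0.22133583] [179.80621668  -0.23482033 167.80843582] [ 14.34660265  19.20838757 -50.81237595  89.04004893  14.75044976
  78.93104579  40.05956314]
{'K': array([[321.91500053,   0.        , 319.44154902],
       [  0.        , 321.91500053, 203.84902412],
       [  0.        ,   0.        ,   1.        ]]), 'k1': 0.007150245890632305, 'tool_from_camera': array([[-3.69109957e-04, -9.59387753e-01, -2.82090417e-01,
         7.77568241e-02],
       [ 9.99999909e-01, -2.94159866e-04, -3.08045029e-04,
         7.86314969e-04],
       [ 2.12554949e-04, -2.82090505e-01,  9.59387775e-01,
        -1.62899688e-01],
       [ 0.00000000e+00,  0.00000000e+00,  0.00000000e+00,
         1.00000000e+00]])}
grip 1043 ((0.5494799613952637, 0.24837364256381989), (0.02193046547472477, 0.06000354886054993), 74.83778381347656) [0.54766773 0.24873246 0.03544846]
bar 3454 ((0.5399421453475952, 0.2509607672691345), (0.021992452442646027, 0.27955836057662964), 74.93937683105469) [0.49017848 0.26398214 0.01058507] [ 0.96562594 -0.25993574  0.5181232   0.25681105]
```

View pics/w1.png

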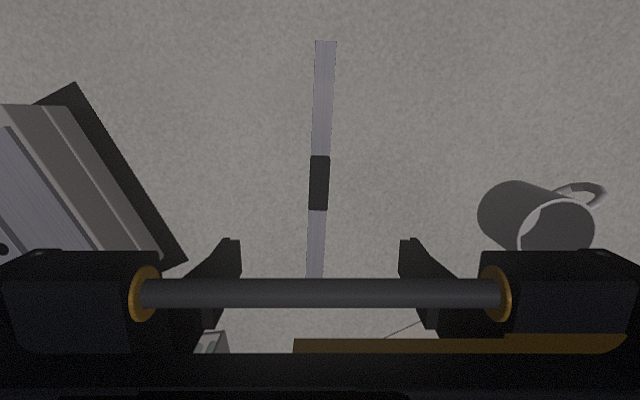

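The wrist view shows the bar upright, with its end at (325,42) and the grip at (319,183) between the fingers. The grip's 60 x 22 mm and the bar's 22 mm width match the given sizes, so I go down.

>>> drive_tool:
  moves: [-0.04, 0, 1.5, 0.28, 87, -0.04, 0, 3.0, 0.28, 87, -0.04, 0, 4.2, 0.28, 87, -0.04, 0, 4.9, 0.28, 87, -0.04, 0, 5.2, 0.28, 87]

```text
time_s: 2.65
tool_pos: [0.5501, 0.2394, 0.0127]
tool_rot: [-179.8, -0.1, 164.4]
force: [-0.8, 0.4, -0.0]
grip_width: 0.0868
grasp_force: 0.0
```

>>> drive_tool:
  moves: [0, 0, 0, 0, 40, 0, 0, 0, 0, 15, 0, 0, 0, 0, 15, 0, 0, 0, 0, 15, 0, 0, 0, 0, 15]
  squeeze: 25

```text
time_s: 3.28
tool_pos: [0.5511, 0.2424, 0.0148]
tool_rot: [180.0, 0.0, 164.5]
force: [0.0, 0.4, -0.4]
grip_width: 0.0449
grasp_force: 0.0
```

>>> drive_tool:
  moves: [0.08, 0.14, 0, 0, 40, 0.08, 0.14, 0, 0, 40, 0.08, 0.14, 0, 0, 15, 0.08, 0.14, 0, 0, 15, 0.08, 0.14, 0, 0, 15]
  squeeze: 25

```text
time_s: 3.9
tool_pos: [0.5493, 0.2483, 0.0144]
tool_rot: [-180.0, -0.0, 164.5]
force: [0.6, -0.8, -0.7]
grip_width: 0.0216
grasp_force: 25.0
```

>>> drive_tool:
  moves: [0, 0, 0, 0, 15, 0, 0, 0, 0, 15, 0, 0, 0, 0, 15]

```text
time_s: 4.28
tool_pos: [0.5494, 0.2483, 0.0145]
tool_rot: [-180.0, 0.0, 164.5]
force: [-0.9, -0.9, -0.2]
grip_width: 0.0216
grasp_force: 25.0
```

>>> drive_tool:
  moves: [0, 0, -0.6, 0, 15, 0, 0, -1.8, 0, 15, 0, 0, -3.2, 0, 15, 0, 0, -4.6, 0, 15, 0, 0, -5.3, 0, 15]

```text
time_s: 4.9
tool_pos: [0.5501, 0.2497, 0.23]
tool_rot: [179.9, 0.2, 164.6]
force: [0.3, 0.0, -1.6]
grip_width: 0.0218
grasp_force: 25.0
```

>>> drive_tool:
  moves: [-0.4, -1.5, 0, 1, 15, -0.75, -3, 0, 2, 15, -1.1, -4.4, 0, 3, 15, -1.4, -5.7, 0, 4, 15, -1.75, -7, 0, 5, 15]

```text
time_s: 5.52
tool_pos: [0.5417, -0.0414, 0.2265]
tool_rot: [180.0, 0.0, 114.2]
force: [0.6, 0.2, -0.9]
grip_width: 0.0218
grasp_force: 25.0
```

```bash
cat > ht.py <<'E'
from h import *
o=env.get_obs();print(o['time_s'],o['tool_pos'],o['tool_rot'])
im,W=cloud('wrist');save(im,'pics/w2.png');np.save('W.npy',W);np.save('im.npy',im)
ok=~np.isnan(W).any(2)
m=ok&(W[...,2]<0.125)&(W[...,2]>0.08)
P=W[m];print(m.sum(),cv2.minAreaRect(P[:,:2].astype(np.float32)))
hist=np.histogram(P[:,2],bins=np.arange(.08,.126,.002));print(list(zip(hist[1].round(3),hist[0])))
E
python3 ht.py
```

```text
5.525 [ 0.54171766 -0.04142342  0.22650361] [1.79987750e+02 2.53568281e-02 1.14235196e+02]
28694 ((0.6228873133659363, -0.07238972187042236), (0.3954809308052063, 0.23062634468078613), 12.496359825134277)
[(np.float64(0.08), np.int64(176)), (np.float64(0.082), np.int64(220)), (np.float64(0.084), np.int64(205)), (np.float64(0.086), np.int64(213)), (np.float64(0.088), np.int64(363)), (np.float64(0.09), np.int64(2634)), (np.float64(0.092), np.int64(3802)), (np.float64(0.094), np.int64(462)), (np.float64(0.096), np.int64(5089)), (np.float64(0.098), np.int64(8911)), (np.float64(0.1), np.int64(2884)), (np.float64(0.102), np.int64(1179)), (np.float64(0.104), np.int64(621)), (np.float64(0.106), np.int64(272)), (np.float64(0.108), np.int64(373)), (np.float64(0.11), np.int64(175)), (np.float64(0.112), np.int64(142)), (np.float64(0.114), np.int64(763)), (np.float64(0.116), np.int64(210)), (np.float64(0.118), np.int64(0)), (np.float64(0.12), np.int64(0)), (np.float64(0.122), np.int64(0))]
```

View pics/w2.png

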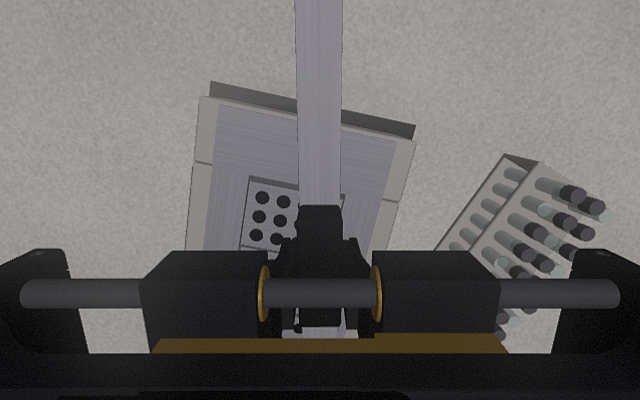

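The wrist view shows the left end of the heater, with its top corners at (208,97) and (415,138), and the mat corners at (211,83) and (415,127). The bar is held centred in the gripper, and the rack on the right is clear of it.

```bash
cat > ray.py <<'E'
from h import *
W=np.load('W.npy')
ok=~np.isnan(W).any(2)
e=np.array([np.cos(np.radians(12.55)),np.sin(np.radians(12.55))]); n=np.array([-e[1],e[0]])
m=ok&(W[...,2]<0.105)&(W[...,2]>0.088)
c0=np.array([.538,-.143])
P=W[m]; q=P[:,:2]-c0; s=np.c_[q@e,q@n]
k=(abs(s[:,0])<.14)&(s[:,1]<.2); s=s[k]; z=P[k,2]
h=s[(s[:,1]>.02)].astype(np.float32)
for lo in (.06,.09,.12,.15):
    t=s[(s[:,1]>lo)&(s[:,1]<lo+.02),0]
    if len(t): print(lo,len(t),np.percentile(t,[0.5,99.5]))
for lo in (-.1,-.06,.06,.09):
    t=s[(s[:,0]>lo)&(s[:,0]<lo+.03),1]; 
    if len(t): print('y end',lo,np.percentile(t,99.5))
k2=(abs(s[:,0])<.07)&(s[:,1]>.11)&(s[:,1]<.155);print('rim z',np.median(z[k2]),k2.sum())
E
python3 ray.py
```

```text
0.06 3032 [-0.094787    0.10198956]
0.09 3348 [-0.09443961  0.10185508]
0.12 3753 [-0.09460945  0.10198722]
0.15 3259 [-0.09444931  0.10177071]
y end -0.1 0.16507646740364332
y end -0.06 0.16515491989160475
y end 0.06 0.1652474463880222
y end 0.09 0.1651792851666766
rim z 0.09824912650627571 5601
```

>>> drive_tool:
  moves: [-0.9, -0.45, 0, 0.5, 15, -1.8, -0.9, 0.3, 1.0, 15, -2.28, -1.13, 0.9, 1.17, 15, -2.28, -1.13, 1.5, 1.17, 15, -2.28, -1.13, 1.9, 1.17, 15]

```text
time_s: 6.2
tool_pos: [0.5379, -0.1422, 0.1482]
tool_rot: [-179.9, -0.1, 102.8]
force: [0.8, -0.5, -1.4]
grip_width: 0.0218
grasp_force: 25.0
```

>>> drive_tool:
  moves: [0, 0, 0.2, 0, 15, 0, 0, 0.4, 0, 15, 0, 0, 0.5, 0, 15, 0, 0, 0.5, 0, 15, 0, 0, 0.5, 0, 15]

```text
time_s: 6.82
tool_pos: [0.5393, -0.1417, 0.1311]
tool_rot: [180.0, 0.0, 102.8]
force: [0.8, 0.2, -0.6]
grip_width: 0.0217
grasp_force: 25.0
```

>>> drive_tool:
  moves: [0, 0, 0.08, 0, 15, 0, 0, 0.16, 0, 15, 0, 0, 0.22, 0, 15, 0, 0, 0.22, 0, 15]

```text
time_s: 7.32
tool_pos: [0.5387, -0.1416, 0.1214]
tool_rot: [-180.0, -0.0, 102.8]
force: [-0.0, -0.4, -2.1]
grip_width: 0.0215
grasp_force: 25.0
```

>>> drive_tool:
  moves: [0, 0, 0.01, 0, 15, 0, 0, 0.02, 0, 15, 0, 0, 0.03, 0, 15, 0, 0, 0.04, 0, 15, 0, 0, 0.04, 0, 15]

```text
time_s: 7.95
tool_pos: [0.5389, -0.1417, 0.1201]
tool_rot: [-180.0, 0.0, 102.8]
force: [-0.4, 0.3, -1.1]
grip_width: 0.0218
grasp_force: 25.0
```

>>> drive_tool:
  moves: [0, 0, 0.01, 0, 15, 0, 0, 0.02, 0, 15, 0, 0, 0.03, 0, 15, 0, 0, 0.03, 0, 15]

```text
time_s: 8.45
tool_pos: [0.5389, -0.1417, 0.1189]
tool_rot: [-180.0, 0.0, 102.8]
force: [-0.6, 0.6, -1.7]
grip_width: 0.022
grasp_force: 25.0
```

>>> drive_tool:
  moves: [0, 0, 0.01, 0, 15, 0, 0, 0.02, 0, 15, 0, 0, 0.02, 0, 15, 0, 0, 0.02, 0, 15]

```text
time_s: 8.95
tool_pos: [0.539, -0.1417, 0.1181]
tool_rot: [-180.0, 0.0, 102.8]
force: [-0.0, -0.0, -1.6]
grip_width: 0.0218
grasp_force: 25.0
```

>>> drive_tool:
  moves: [0, 0, 0.01, 0, 15, 0, 0, 0.02, 0, 15, 0, 0, 0.02, 0, 15, 0, 0, 0.02, 0, 15]

```text
time_s: 9.45
tool_pos: [0.539, -0.1417, 0.1173]
tool_rot: [-180.0, 0.0, 102.8]
force: [0.1, -0.2, -2.0]
grip_width: 0.0223
grasp_force: 25.0
```

>>> drive_tool:
  moves: [0, 0, 0.01, 0, 15, 0, 0, 0.02, 0, 15, 0, 0, 0.02, 0, 15, 0, 0, 0.02, 0, 15]

```text
time_s: 9.95
tool_pos: [0.5389, -0.1417, 0.1165]
tool_rot: [-180.0, 0.0, 102.8]
force: [-0.4, 0.6, -2.1]
grip_width: 0.0218
grasp_force: 25.0
```

```bash
python3 -c "
from h import *
for i in range(3):
    o=env.get_obs();print(o['force'],o['wrist_torque'],o['tool_pos'][2])
im,W=cloud('wrist');save(im,'pics/w3.png')
o=env.get_obs();print(o['force'],o['wrist_torque'],o['tool_pos'][2])"
```

```text
[-0.42818508  0.63672133 -2.13052711] [ 0.03228671 -0.14532447  0.06535064] 0.11654663704550988
[-0.42818508  0.63672133 -2.13052711] [ 0.03228671 -0.14532447  0.06535064] 0.11654663704550988
[-0.42818508  0.63672133 -2.13052711] [ 0.03228671 -0.14532447  0.06535064] 0.11654663704550988
[ 0.16582947  0.29535653 -1.42244555] [-0.02174258 -0.14315919  0.00046343] 0.11655162864438556
```

>>> drive_tool:
  moves: [0, 0, 0.01, 0, 15, 0, 0, 0.015, 0, 15, 0, 0, 0.015, 0, 15]

```text
time_s: 10.38
tool_pos: [0.5389, -0.1417, 0.1159]
tool_rot: [-180.0, 0.0, 102.8]
force: [0.2, 0.4, -0.8]
grip_width: 0.0216
grasp_force: 25.0
```

>>> drive_tool:
  moves: [0, 0, 0.01, 0, 15, 0, 0, 0.015, 0, 15, 0, 0, 0.015, 0, 15]

```text
time_s: 10.75
tool_pos: [0.5389, -0.1417, 0.1153]
tool_rot: [-180.0, 0.0, 102.8]
force: [0.4, -1.5, -1.3]
grip_width: 0.0216
grasp_force: 25.0
```

>>> drive_tool:
  moves: [0, 0, 0.01, 0, 15, 0, 0, 0.015, 0, 15, 0, 0, 0.015, 0, 15]

```text
time_s: 11.12
tool_pos: [0.539, -0.1417, 0.115]
tool_rot: [180.0, 0.0, 102.8]
force: [-0.8, 0.2, 0.9]
grip_width: 0.0216
grasp_force: 25.0
```

>>> drive_tool:
  moves: [0, 0, 0.01, 0, 15, 0, 0, 0.01, 0, 15, 0, 0, 0.01, 0, 15]

```text
time_s: 11.5
tool_pos: [0.5391, -0.1418, 0.1148]
tool_rot: [180.0, 0.0, 102.8]
force: [-2.0, -0.4, 6.4]
grip_width: 0.0222
grasp_force: 25.0
```

```bash
python3 -c "
from h import *
o=env.get_obs();print(o['force'],o['wrist_torque'],o['tool_pos'])"
```

```text
[-2.02042651 -0.36239967  6.44000483] [0.17199612 0.47890723 0.05978577] [ 0.53911809 -0.14182579  0.11484232]
```

>>> drive_tool:
  moves: [0, 0, -0.01, 0, 15, 0, 0, -0.012, 0, 15, 0, 0, -0.012, 0, 15]

```text
time_s: 11.88
tool_pos: [0.5391, -0.1418, 0.1149]
tool_rot: [180.0, 0.0, 102.8]
force: [-1.3, -1.0, 4.1]
grip_width: 0.0219
grasp_force: 25.0
```

>>> drive_tool:
  moves: [0, 0, -0.012, 0, 15, 0, 0, -0.012, 0, 15]

```text
time_s: 12.12
tool_pos: [0.539, -0.1417, 0.115]
tool_rot: [180.0, -0.0, 102.8]
force: [0.3, -0.9, 0.4]
grip_width: 0.0216
grasp_force: 25.0
```

>>> drive_tool:
  moves: [0, 0, 0, 0, 60, 0, 0, 0, 0, 60, 0, 0, 0, 0, 60, 0, 0, 0, 0, 60, 0, 0, 0, 0, 60]

```text
time_s: 12.75
tool_pos: [0.5389, -0.1417, 0.1153]
tool_rot: [-180.0, 0.0, 102.8]
force: [-0.5, -0.5, -0.2]
grip_width: 0.0581
grasp_force: 0.0
```

```bash
python3 -c "
from h import *
o=env.get_obs();print(o['force'],o['wrist_torque'],o['tool_pos'],o['grip_width'])"
```

```text
[-0.47683733 -0.54916376 -0.17283145] [ 0.0027043  -0.06461985 -0.01863767] [ 0.53894868 -0.14167727  0.11528795] 0.0581386154857494
```

>>> drive_tool:
  moves: [0, 0, -0.5, 0, 60, 0, 0, -1.3, 0, 30, 1.3, 0, -1.4, 0, 0, 2.6, 0, -1.4, 0, 0, 3.5, 0, -1.3, 0, 0]
  squeeze: 5

```text
time_s: 13.38
tool_pos: [0.5076, -0.0026, 0.1679]
tool_rot: [179.9, 0.0, 103.0]
force: [0.5, -0.4, 0.2]
grip_width: 0.0282
grasp_force: 0.0
```

>>> drive_tool:
  moves: [0, 0, 0, 0, 0, 0, 0, 0.4, 0, 0, 0, 0, 0.7, 0, 0, 0, 0, 0.9, 0, 0, 0, 0, 0.9, 0, 0]

```text
time_s: 14.0
tool_pos: [0.5072, -0.0057, 0.1302]
tool_rot: [-179.9, -0.1, 102.8]
force: [-0.0, -0.6, 0.1]
grip_width: 0.0006
grasp_force: 0.0
```

>>> drive_tool:
  moves: [0, 0, 0.1, 0, 0, 0, 0, 0.2, 0, 0, 0, 0, 0.28, 0, 0, 0, 0, 0.32, 0, 0, 0, 0, 0.36, 0, 0]

```text
time_s: 14.62
tool_pos: [0.5079, -0.0052, 0.1169]
tool_rot: [180.0, 0.0, 102.8]
force: [-1.1, 0.2, 0.1]
grip_width: 0.0005
grasp_force: 0.0
```

>>> drive_tool:
  moves: [0, 0, 0.02, 0, 0, 0, 0, 0.04, 0, 0, 0, 0, 0.06, 0, 0, 0, 0, 0.06, 0, 0]

```text
time_s: 15.12
tool_pos: [0.5078, -0.0052, 0.1145]
tool_rot: [-180.0, 0.0, 102.8]
force: [0.6, -0.1, -0.8]
grip_width: 0.0004
grasp_force: 0.0
```

>>> drive_tool:
  moves: [0, 0, 0.02, 0, 0, 0, 0, 0.04, 0, 0, 0, 0, 0.05, 0, 0, 0, 0, 0.05, 0, 0]

```text
time_s: 15.62
tool_pos: [0.5079, -0.0052, 0.1125]
tool_rot: [180.0, 0.0, 102.8]
force: [-0.9, -0.1, 1.0]
grip_width: 0.0006
grasp_force: 0.2
```

>>> drive_tool:
  moves: [0, 0, 0.02, 0, 0, 0, 0, 0.04, 0, 0, 0, 0, 0.05, 0, 0, 0, 0, 0.05, 0, 0]

```text
time_s: 16.12
tool_pos: [0.508, -0.005, 0.1108]
tool_rot: [180.0, 0.0, 102.9]
force: [-1.5, 1.6, 3.7]
grip_width: 0.0003
grasp_force: 2.0
```

>>> drive_tool:
  moves: [0, 0, 0.01, 0, 0, 0, 0, 0.02, 0, 0, 0, 0, 0.025, 0, 0, 0, 0, 0.025, 0, 0]

```text
time_s: 16.62
tool_pos: [0.5079, -0.0048, 0.1096]
tool_rot: [180.0, -0.0, 102.9]
force: [-0.9, 3.0, 5.2]
grip_width: 0.0003
grasp_force: 2.4
```

>>> drive_tool:
  moves: [0, 0, 0.01, 0, 0, 0, 0, 0.02, 0, 0, 0, 0, 0.02, 0, 0]

```text
time_s: 17.0
tool_pos: [0.5079, -0.0047, 0.1089]
tool_rot: [180.0, -0.0, 102.9]
force: [-1.4, 3.6, 5.8]
grip_width: 0.0001
grasp_force: 3.1
```

>>> drive_tool:
  moves: [0.02, 0, 0.01, 0, 0, 0.03, 0, 0.02, 0, 0, 0.03, 0, 0.02, 0, 0]

```text
time_s: 17.38
tool_pos: [0.5079, -0.0046, 0.1087]
tool_rot: [180.0, 0.1, 102.8]
force: [-1.9, 1.2, 9.8]
grip_width: 0.0001
grasp_force: 4.9
```

>>> drive_tool:
  moves: [0.01, 0, 0.01, 0, 0, 0.01, 0, 0.02, 0, 0, 0.01, 0, 0.02, 0, 0]

```text
time_s: 17.75
tool_pos: [0.508, -0.0045, 0.1086]
tool_rot: [180.0, 0.1, 102.8]
force: [-3.5, 0.6, 14.2]
grip_width: 0.0004
grasp_force: 6.9
```

```bash
python3 -c "
from h import *
o=env.get_obs();print(o['force'],o['wrist_torque'],o['tool_pos'],o['grip_width'])
im,W=cloud('wrist');save(im,'pics/w4.png');np.save('W.npy',W)
a,S=cloud('scene');save(a[130:270,230:430],'pics/s4.png')
"
```

```text
[-3.52820769  0.64606898 14.16468457] [0.1472989  0.71503998 0.00864641] [ 0.50800178 -0.00453782  0.10859189] 0.0004184529373678668
```

View pics/w4.png

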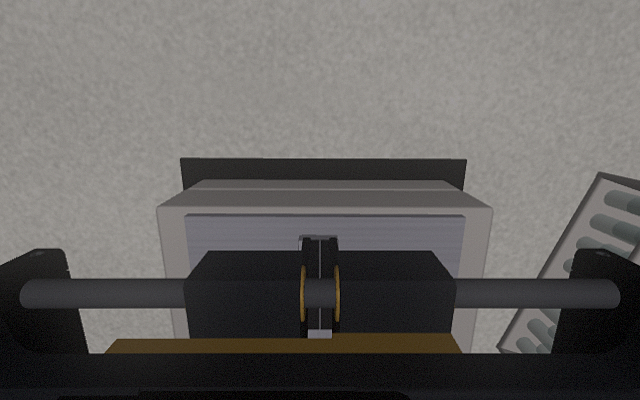

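The wrist view shows the closed fingertips on the left end of the bar at about (320,240), over the rim. The force rose sharply at z = 0.1087, so the bar is on the rim. I ease back to about 8 N, hold, then go to the right end.

>>> drive_tool:
  moves: [0, 0, -0.025, 0, 0, 0, 0, -0.025, 0, 0, 0, 0, -0.025, 0, 0]

```text
time_s: 18.23
tool_pos: [0.5079, -0.0046, 0.1087]
tool_rot: [180.0, 0.1, 102.8]
force: [-1.6, 0.7, 7.7]
grip_width: 0.0005
grasp_force: 4.0
```

>>> drive_tool:
  moves: [0, 0, -0.15, 0, 0, 0, 0, -0.7, 0, 0, -0.5, 0, -1.4, 0, 0, -2, 0, -1.5, 0, 0, -3.5, 0, -1.5, 0, 0]

```text
time_s: 18.85
tool_pos: [0.5388, -0.1424, 0.1686]
tool_rot: [180.0, 0.1, 102.9]
force: [1.0, -0.6, -0.5]
grip_width: 0.0005
grasp_force: 0.0
```

>>> drive_tool:
  moves: [-1.5, 0, 0, 0, 0, -2.8, 0, 0, 0, 0, -3.6, 0, 0.2, 0, 0, -3.6, 0, 0.7, 0, 0, -3.6, 0, 0.9, 0, 0]

```text
time_s: 19.48
tool_pos: [0.5691, -0.2792, 0.1295]
tool_rot: [-179.8, -0.2, 102.9]
force: [0.1, 0.0, -0.3]
grip_width: 0.0004
grasp_force: 0.0
```

>>> drive_tool:
  moves: [0, 0, 0.1, 0, 0, 0, 0, 0.2, 0, 0, 0, 0, 0.28, 0, 0, 0, 0, 0.34, 0, 0, 0, 0, 0.4, 0, 0]

```text
time_s: 20.1
tool_pos: [0.5707, -0.2805, 0.1162]
tool_rot: [180.0, 0.0, 102.8]
force: [0.4, 0.3, 0.6]
grip_width: 0.0005
grasp_force: 0.0
```

>>> drive_tool:
  moves: [0, 0, 0.02, 0, 0, 0, 0, 0.04, 0, 0, 0, 0, 0.06, 0, 0, 0, 0, 0.06, 0, 0]

```text
time_s: 20.6
tool_pos: [0.5706, -0.2805, 0.1137]
tool_rot: [-180.0, 0.0, 102.8]
force: [0.0, -0.1, -0.7]
grip_width: 0.0004
grasp_force: 0.0
```

>>> drive_tool:
  moves: [0, 0, 0.02, 0, 0, 0, 0, 0.04, 0, 0, 0, 0, 0.05, 0, 0, 0, 0, 0.05, 0, 0]

```text
time_s: 21.1
tool_pos: [0.5706, -0.2805, 0.1117]
tool_rot: [-180.0, 0.0, 102.8]
force: [1.1, -1.0, 0.4]
grip_width: 0.0003
grasp_force: 0.0
```

>>> drive_tool:
  moves: [0, 0, 0.02, 0, 0, 0, 0, 0.03, 0, 0, 0, 0, 0.03, 0, 0]

```text
time_s: 21.48
tool_pos: [0.5706, -0.2805, 0.1105]
tool_rot: [-180.0, -0.0, 102.8]
force: [0.7, -0.4, 0.2]
grip_width: 0.0007
grasp_force: 0.0
```

>>> drive_tool:
  moves: [0, 0, 0.02, 0, 0, 0, 0, 0.03, 0, 0, 0, 0, 0.03, 0, 0]

```text
time_s: 21.85
tool_pos: [0.5706, -0.2805, 0.1093]
tool_rot: [-180.0, 0.0, 102.8]
force: [-0.2, -0.0, -0.1]
grip_width: 0.0004
grasp_force: 0.0
```

>>> drive_tool:
  moves: [0, 0, 0.02, 0, 0, 0, 0, 0.03, 0, 0, 0, 0, 0.03, 0, 0]

```text
time_s: 22.22
tool_pos: [0.5707, -0.2805, 0.1083]
tool_rot: [180.0, 0.0, 102.8]
force: [-0.3, -0.0, 0.9]
grip_width: 0.0003
grasp_force: 0.8
```

>>> drive_tool:
  moves: [0, 0, 0.01, 0, 0, 0, 0, 0.02, 0, 0, 0, 0, 0.03, 0, 0, 0, 0, 0.03, 0, 0]

```text
time_s: 22.72
tool_pos: [0.5707, -0.2806, 0.1082]
tool_rot: [180.0, 0.0, 102.8]
force: [-2.6, 0.9, 7.3]
grip_width: 0.0001
grasp_force: 3.8
```

```bash
python3 -c "
from h import *
o=env.get_obs();print(o['force'],o['wrist_torque'],o['tool_pos'],o['grip_width'])
im,W=cloud('wrist');np.save('W.npy',W);save(im,'pics/w5.png')
"
```

```text
[-2.58577327  0.90189773  7.31503269] [0.31378303 0.63313513 0.05834724] [ 0.57070073 -0.28055695  0.10820763] 7.491845836550147e-05
```

View pics/w5.png

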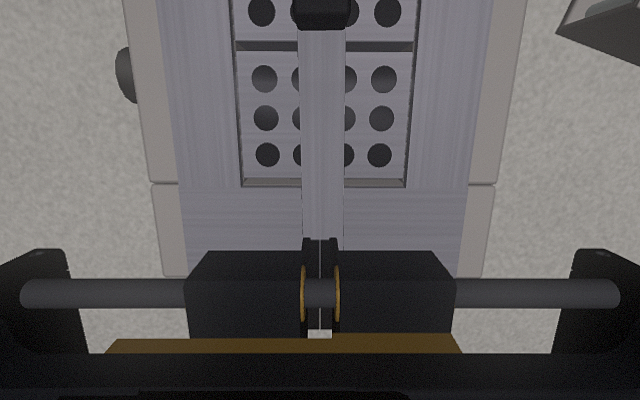

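The wrist view shows the fingertips on the right end at about (320,245). The right block's holes are at (265,78) to (385,155), the bottom row of the middle block is at the top, and the grip is at (322,12). I hold a moment longer and compare heights by depth.

>>> drive_tool:
  moves: [0, 0, 0, 0, 0, 0, 0, 0, 0, 0]

```text
time_s: 23.02
tool_pos: [0.5707, -0.2806, 0.1082]
tool_rot: [180.0, 0.0, 102.8]
force: [-2.9, 0.9, 6.9]
grip_width: 0.0004
grasp_force: 3.8
```

>>> drive_tool:
  moves: [0, 0, -0.15, 0, 0, 0, 0, -0.7, 0, 0, 0.5, 0, -1.4, 0, 0, 1.5, 0, -1.5, 0, 0, 2.5, 0, -1.5, 0, 0]

```text
time_s: 23.65
tool_pos: [0.5486, -0.1822, 0.1675]
tool_rot: [179.9, 0.0, 102.8]
force: [0.7, -0.1, -0.1]
grip_width: 0.0007
grasp_force: 0.0
```

```bash
cat > bl.py <<'E'
from h import *
e=np.array([np.cos(np.radians(12.55)),np.sin(np.radians(12.55))]); n=np.array([-e[1],e[0]])
def an(W):
    q=W[...,:2]-np.array([.5385,-.1425]); s=q@e; t=q@n; z=W[...,2]; ok=(z>.085)&(z<.125)
    off=(abs(s)>.016)&(abs(s)<.043)
    for nm,m in (('L rim',(t>.108)&(t<.155)&(abs(s)<.07)&(abs(s)>.016)),('R rim',(t<-.108)&(t>-.155)&(abs(s)<.07)&(abs(s)>.016)),
      ('L',(abs(t-.068)<.03)&off),('M',(abs(t)<.03)&off),('R',(abs(t+.068)<.03)&off)):
        k=m&ok
        if k.sum()>100: print(nm,k.sum(),np.percentile(z[k],[50,75]).round(4))
    k=ok&(abs(s)<.009)&(abs(t)>.035)&(abs(t)<.135)
    if k.sum()>100:
        p=np.polyfit(t[k],z[k],1);print('bar slope,z0',p,t[k].min(),t[k].max(),'lateral')
if __name__=='__main__':
    an(np.load('W.npy')); im,W=cloud('wrist'); print(env.get_obs()['tool_pos']); an(W); save(im,'pics/w6.png')
E
python3 bl.py
```

```text
R rim 10803 [0.0983 0.0987]
M 4257 [0.0979 0.0984]
R 12453 [0.0979 0.0983]
bar slope,z0 [-0.00898347  0.1089877 ] -0.13466409035012525 -0.03500499221735965 lateral
[ 0.54782165 -0.17470287  0.16732645]
L 8132 [0.1012 0.1017]
M 6138 [0.0978 0.0983]
R 2578 [0.0978 0.0982]
bar slope,z0 [0.01566567 0.11055446] -0.13499905219810954 0.09974625259693524 lateral
```

Run:
```python
from bl import *
im,W2=cloud('wrist')
for W in (np.load('W.npy'),W2):
    q=W[...,:2]-np.array([.5385,-.1425]); s=q@e;t=q@n;z=W[...,2]
    k=(z>.105)&(z<.118)&(abs(s)<.02)&(abs(t)<.1)&(abs(t)>.036)
    print(np.polyfit(t[k],z[k],1),np.polyfit(t[k],s[k],1), 'grip y', [np.percentile(t[(z>.128)&(z<.139)&(abs(s)<.02)&(abs(t)<.05)],[1,99])])
```

```text
[0.0163838  0.11061271] [-0.01380189  0.00134856] grip y [array([-0.0304005 , -0.02453079])]
[0.01594612 0.110512  ] [-0.01530262  0.00116806] grip y [array([-0.02837017,  0.0297923 ])]
```

Depth shows the left block is proud: 0.1012 against 0.0978 for the other two. The bar slopes 0.016, and it is centred within 1.5 mm. I press over the left block.

>>> drive_tool:
  moves: [1.2, 0, 0, 0, 0, 2.3, 0, 0.2, 0, 0, 2.75, 0, 0.7, 0, 0, 2.75, 0, 1.1, 0, 0, 2.75, 0, 1.3, 0, 0]

```text
time_s: 24.38
tool_pos: [0.5236, -0.0774, 0.1137]
tool_rot: [-179.9, 0.0, 102.7]
force: [0.3, 0.3, -0.1]
grip_width: 0.0005
grasp_force: 0.0
```

>>> drive_tool:
  moves: [0, 0, 0.02, 0, 0, 0, 0, 0.03, 0, 0, 0, 0, 0.04, 0, 0, 0, 0, 0.04, 0, 0]

```text
time_s: 24.88
tool_pos: [0.5242, -0.0759, 0.1136]
tool_rot: [180.0, 0.0, 102.8]
force: [-0.2, -0.4, 0.5]
grip_width: 0.0005
grasp_force: 0.0
```

>>> drive_tool:
  moves: [0, 0, 0.02, 0, 0, 0, 0, 0.04, 0, 0, 0, 0, 0.06, 0, 0, 0, 0, 0.06, 0, 0]

```text
time_s: 25.38
tool_pos: [0.524, -0.0756, 0.111]
tool_rot: [180.0, 0.0, 102.9]
force: [-0.5, 1.4, 1.3]
grip_width: 0.0006
grasp_force: 0.8
```

>>> drive_tool:
  moves: [0, 0, 0.01, 0, 0, 0, 0, 0.02, 0, 0, 0, 0, 0.03, 0, 0, 0, 0, 0.03, 0, 0]

```text
time_s: 25.88
tool_pos: [0.524, -0.0756, 0.1105]
tool_rot: [180.0, 0.0, 102.9]
force: [-2.4, 0.4, 6.2]
grip_width: 0.0006
grasp_force: 3.4
```

>>> drive_tool:
  moves: [0, 0, 0.01, 0, 0, 0, 0, 0.02, 0, 0, 0, 0, 0.02, 0, 0]

```text
time_s: 26.25
tool_pos: [0.524, -0.0756, 0.1098]
tool_rot: [180.0, 0.0, 102.9]
force: [-1.6, 0.4, 7.4]
grip_width: 0.0003
grasp_force: 3.5
```

>>> drive_tool:
  moves: [0, 0, 0.01, 0, 0, 0, 0, 0.02, 0, 0, 0, 0, 0.02, 0, 0]

```text
time_s: 26.62
tool_pos: [0.524, -0.0756, 0.1089]
tool_rot: [180.0, 0.0, 102.9]
force: [-1.2, -0.2, 6.7]
grip_width: 0.0008
grasp_force: 3.5
```

>>> drive_tool:
  moves: [0, 0, 0.01, 0, 0, 0, 0, 0.02, 0, 0, 0, 0, 0.02, 0, 0]

```text
time_s: 27.0
tool_pos: [0.524, -0.0756, 0.1081]
tool_rot: [-180.0, 0.0, 102.9]
force: [-1.8, 1.8, 6.0]
grip_width: 0.0006
grasp_force: 3.5
```

>>> drive_tool:
  moves: [0, 0, 0.01, 0, 0, 0, 0, 0.02, 0, 0, 0, 0, 0.02, 0, 0]

```text
time_s: 27.38
tool_pos: [0.524, -0.0756, 0.108]
tool_rot: [-180.0, 0.0, 102.9]
force: [-4.2, 0.4, 10.6]
grip_width: 0.0004
grasp_force: 5.6
```

>>> drive_tool:
  moves: [0, 0, 0.01, 0, 0, 0, 0, 0.015, 0, 0, 0, 0, 0.015, 0, 0]

```text
time_s: 27.75
tool_pos: [0.5241, -0.0756, 0.108]
tool_rot: [-180.0, 0.1, 102.9]
force: [-6.0, 1.5, 15.5]
grip_width: 0.0007
grasp_force: 7.4
```

>>> drive_tool:
  moves: [0, 0, -0.2, 0, 0, 0.4, 0, -0.4, 0, 0, 1.2, 0, -0.4, 0, 0, 1.8, 0, -0.3, 0, 0, 1.8, 0, -0.2, 0, 0]

```text
time_s: 28.38
tool_pos: [0.5074, -0.0025, 0.114]
tool_rot: [180.0, -0.0, 103.1]
force: [0.8, -0.3, 0.9]
grip_width: 0.0008
grasp_force: 0.0
```

```bash
python3 bl.py | tail -7; python3 -c "
from h import *
o=env.get_obs();print(o['time_s'],o['force'],o['tool_pos'])"
```

```text
R rim 10803 [0.0983 0.0987]
M 4257 [0.0979 0.0984]
R 12453 [0.0979 0.0983]
bar slope,z0 [-0.00898347  0.1089877 ] -0.13466409035012525 -0.03500499221735965 lateral
[ 0.50732572 -0.00447672  0.11335629]
L rim 4117 [0.0983 0.0987]
bar slope,z0 [0.00920568 0.10751218] 0.08431834741337177 0.1068696299995234 lateral
28.425 [-0.98182674 -0.1803828  -0.38374242] [ 0.50732572 -0.00447672  0.11335629]
```

>>> drive_tool:
  moves: [0, 0, 0.03, 0, 0, 0, 0, 0.06, 0, 0, 0, 0, 0.09, 0, 0, 0, 0, 0.11, 0, 0, 0, 0, 0.11, 0, 0]

```text
time_s: 29.05
tool_pos: [0.5079, -0.0057, 0.1094]
tool_rot: [-180.0, -0.0, 102.8]
force: [0.1, 1.0, -0.4]
grip_width: 0.0003
grasp_force: 0.0
```

>>> drive_tool:
  moves: [0, 0, 0.02, 0, 0, 0, 0, 0.03, 0, 0, 0, 0, 0.04, 0, 0, 0, 0, 0.04, 0, 0]

```text
time_s: 29.55
tool_pos: [0.5079, -0.0056, 0.1081]
tool_rot: [-180.0, 0.0, 102.8]
force: [-1.0, 0.5, 2.4]
grip_width: 0.0004
grasp_force: 1.0
```

>>> drive_tool:
  moves: [0, 0, 0.02, 0, 0, 0, 0, 0.025, 0, 0, 0, 0, 0.025, 0, 0, 0, 0, 0.025, 0, 0, 0, 0, 0.025, 0, 0]

```text
time_s: 30.18
tool_pos: [0.5079, -0.0055, 0.108]
tool_rot: [-180.0, 0.0, 102.8]
force: [-3.4, -0.3, 8.6]
grip_width: 0.0005
grasp_force: 4.5
```

>>> drive_tool:
  moves: [0, 0, 0, 0, 0, 0, 0, 0, 0, 0]

```text
time_s: 30.42
tool_pos: [0.5079, -0.0056, 0.108]
tool_rot: [-180.0, 0.0, 102.8]
force: [-3.0, -0.4, 9.6]
grip_width: 0.0003
grasp_force: 4.5
```

>>> drive_tool:
  moves: [0, 0, -0.2, 0, 0, 0, 0, -0.8, 0, 0, -0.5, 0, -1.4, 0, 0, -2, 0, -1.5, 0, 0, -3.5, 0, -1.5, 0, 0]

```text
time_s: 31.05
tool_pos: [0.5401, -0.1434, 0.1682]
tool_rot: [179.9, 0.1, 102.9]
force: [0.7, 0.4, 0.4]
grip_width: 0.0005
grasp_force: 0.0
```

>>> drive_tool:
  moves: [-1.5, 0, 0, 0, 0, -2.8, 0, 0, 0, 0, -3.52, 0, 0.2, 0, 0, -3.52, 0, 0.7, 0, 0, -3.52, 0, 1.1, 0, 0]

```text
time_s: 31.68
tool_pos: [0.57, -0.2777, 0.1212]
tool_rot: [-180.0, -0.1, 102.9]
force: [0.1, 0.0, -0.8]
grip_width: 0.0005
grasp_force: 0.0
```

>>> drive_tool:
  moves: [0, 0, 0.08, 0, 0, 0, 0, 0.16, 0, 0, 0, 0, 0.24, 0, 0, 0, 0, 0.24, 0, 0]

```text
time_s: 32.17
tool_pos: [0.5704, -0.2793, 0.1136]
tool_rot: [180.0, 0.0, 102.9]
force: [0.3, -1.1, 0.1]
grip_width: 0.0005
grasp_force: 0.0
```

>>> drive_tool:
  moves: [0, 0, 0.02, 0, 0, 0, 0, 0.03, 0, 0, 0, 0, 0.03, 0, 0]

```text
time_s: 32.55
tool_pos: [0.5704, -0.2794, 0.1122]
tool_rot: [180.0, 0.0, 102.8]
force: [0.7, 0.7, 1.4]
grip_width: 0.0006
grasp_force: 0.0
```

>>> drive_tool:
  moves: [0, 0, 0.03, 0, 0, 0, 0, 0.06, 0, 0, 0, 0, 0.08, 0, 0, 0, 0, 0.08, 0, 0]

```text
time_s: 33.05
tool_pos: [0.5703, -0.2794, 0.1088]
tool_rot: [-180.0, -0.0, 102.8]
force: [-1.1, -0.4, 0.5]
grip_width: 0.0003
grasp_force: 0.0
```

>>> drive_tool:
  moves: [0, 0, 0.02, 0, 0, 0, 0, 0.04, 0, 0, 0, 0, 0.04, 0, 0, 0, 0, 0.04, 0, 0]

```text
time_s: 33.55
tool_pos: [0.5704, -0.2794, 0.1081]
tool_rot: [180.0, 0.0, 102.8]
force: [-1.7, 1.2, 5.4]
grip_width: 0.0008
grasp_force: 2.7
```

>>> drive_tool:
  moves: [0, 0, 0.012, 0, 0, 0, 0, 0.012, 0, 0, 0, 0, 0.012, 0, 0, 0, 0, 0.012, 0, 0, 0, 0, 0.012, 0, 0]

```text
time_s: 34.17
tool_pos: [0.5704, -0.2794, 0.1081]
tool_rot: [180.0, 0.0, 102.8]
force: [-2.8, 0.8, 7.5]
grip_width: 0.0007
grasp_force: 3.8
```

>>> drive_tool:
  moves: [0, 0, -0.2, 0, 0, 0, 0, -0.8, 0, 0, 0.5, 0, -1.5, 0, 0, 1.3, 0, -2, 0, 0, 1.8, 0, -2.2, 0, 0]

```text
time_s: 34.8
tool_pos: [0.555, -0.2076, 0.1962]
tool_rot: [179.9, 0.1, 102.9]
force: [-0.5, -0.2, 0.2]
grip_width: 0.0006
grasp_force: 0.0
```

Run:
```python
from bl import *
im,W=cloud('wrist'); o=env.get_obs();print(o['time_s'],o['force'],o['tool_pos']); an(W); save(im,'pics/w7.png')
q=W[...,:2]-np.array([.5385,-.1425]); s=q@e;t=q@n;z=W[...,2]
k=(z>.105)&(z<.118)&(abs(s)<.02)&(abs(t)<.13)&(abs(t)>.036)
print(np.polyfit(t[k],z[k],1),np.polyfit(t[k],s[k],1), 'grip y', [np.percentile(t[(z>.128)&(z<.139)&(abs(s)<.02)&(abs(t)<.05)],[1,99])])
```

```text
34.85 [0.25580388 2.49845572 0.18971006] [ 0.55497213 -0.20466963  0.19673958]
L 5312 [0.0984 0.0989]
M 5377 [0.0978 0.0983]
R 4292 [0.0978 0.0982]
bar slope,z0 [0.00051163 0.10830574] -0.09397231802087366 0.08296337985126996 lateral
[0.0005109  0.10830542] [-0.0128761   0.00107162] grip y [array([-0.02839768,  0.03000563])]
```

View pics/w7.png

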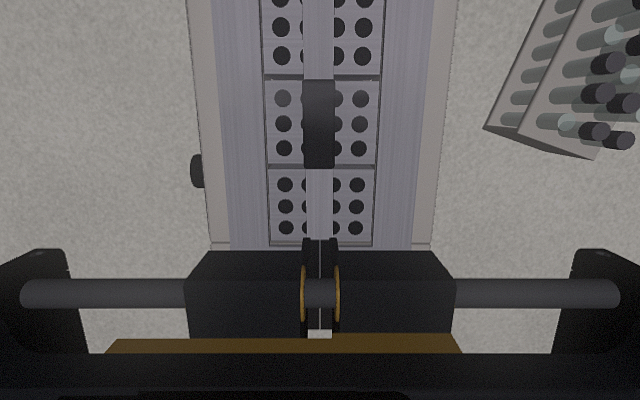

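The wrist view shows the bar lying straight along the row with its grip at (320,125), and the gripper clear above it. The bar's slope is 0.0005, the left block is flush with the rim, and the gripper touches nothing, so I hand it in.

```bash
python3 -c "
from cell import env
print(env.sign_off())"
```

```text
the job is handed in; nothing more can be done
None
```

I handed the job in; it gave no verdict. The left block stood about 3 mm proud and is now pressed down flush with the rims. Both ends were pressed before and after, and the straightedge lies level (slope 0.0005) and released; two presses briefly peaked at 14 to 15.5 N, above the 6 to 10 N asked for.

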